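# Seal the refilled spice jars and put them away in the crate

### The job

The spice jars on the pantry counter have just been refilled and their stopper lids are standing up. Slide both divider boards up out of the crate and stand them in the two slots of the board stand, then put every jar away standing upright on the crate floor, each with its lid pressed fully home. Leave the can, the preserve jar and the mug where they are.

Things in the scene. Friction and masses are not known exactly. Their poses are not given: they have to be found in the camera images.
- crate: fixed open wooden crate, 290 (y) x 110 (x) mm inside; floor and walls 6 mm thick, long walls 26 mm high, end walls 50 mm. On each end wall's inside, battens 8 mm wide and 6 mm thick form two upright slots 12 mm wide, centred at x = -22 and +22 mm (278 mm clear between battens). Origin: centre of the underside, on the counter; z up
- stand: fixed dark wood stand: base 120 (x) x 200 (y) x 12 mm with two upright slots along its y, centred at x = -26 and +26 mm, 14 mm wide, open-ended, floor 12 mm above the counter, straight to 45 mm, then lips flaring to about 38 mm apart at 67 mm height. Either board in either slot, either way round, one per slot. Origin: centre of the underside, on the counter
- divider1: loose plywood board, 8 mm thick (its x), 286 mm long (its y), 85 mm high (its z), 0.12 kg; at first it stands on the crate floor in the crate's end slots at x = -22 mm; the two boards leave strips too narrow for the jars. Its upper edge (91 mm above the counter) is free and can be pinched from above at the middle. Origin: centre of its lower edge
- divider2: loose plywood board, 8 mm thick (its x), 286 mm long (its y), 85 mm high (its z), 0.12 kg; at first it stands on the crate floor in the crate's end slots at x = +22 mm; the two boards leave strips too narrow for the jars. Its upper edge (91 mm above the counter) is free and can be pinched from above at the middle. Origin: centre of its lower edge
- jar1: loose low spice jar, 54 mm diameter, body 64 mm high, about 0.27 kg, thick heavy glass base, with a round wooden stopper lid (48 mm diameter, 18 mm thick, flat top). Two to four of the four like jars are present. Origin: centre of the underside, z up; the lid's top is 82 mm plus the lid's joint value above it
- jar1_cap (a joint): how far that jar's lid stands up out of the jar (m): 0 = pressed fully home with its rim on the glass, at most 0.014 = popped up. It slides along the jar's axis and stays where it is left; a grip of the seal of about 7 N must be overcome to move it
- jar2: loose low spice jar, 54 mm diameter, body 64 mm high, about 0.27 kg, thick heavy glass base, with a round wooden stopper lid (48 mm diameter, 18 mm thick, flat top). Two to four of the four like jars are present. Origin: centre of the underside, z up; the lid's top is 82 mm plus the lid's joint value above it
- jar2_cap (a joint): how far that jar's lid stands up out of the jar (m): 0 = pressed fully home with its rim on the glass, at most 0.014 = popped up. It slides along the jar's axis and stays where it is left; a grip of the seal of about 7 N must be overcome to move it
- jar3: loose low spice jar, 54 mm diameter, body 64 mm high, about 0.27 kg, thick heavy glass base, with a round wooden stopper lid (48 mm diameter, 18 mm thick, flat top). Two to four of the four like jars are present. Origin: centre of the underside, z up; the lid's top is 82 mm plus the lid's joint value above it
- jar3_cap (a joint): how far that jar's lid stands up out of the jar (m): 0 = pressed fully home with its rim on the glass, at most 0.014 = popped up. It slides along the jar's axis and stays where it is left; a grip of the seal of about 7 N must be overcome to move it
- jar4: loose low spice jar, 54 mm diameter, body 64 mm high, about 0.27 kg, thick heavy glass base, with a round wooden stopper lid (48 mm diameter, 18 mm thick, flat top). Two to four of the four like jars are present. Origin: centre of the underside, z up; the lid's top is 82 mm plus the lid's joint value above it
- jar4_cap (a joint): how far that jar's lid stands up out of the jar (m): 0 = pressed fully home with its rim on the glass, at most 0.014 = popped up. It slides along the jar's axis and stays where it is left; a grip of the seal of about 7 N must be overcome to move it
- can: bystander, to be left alone: food can, 68 mm diameter, 100 mm high, at the right. Origin: centre of the underside
- preserve: bystander, to be left alone: jar of preserve with a screw lid, 72 mm diameter, 90 mm high, at the left. Origin: centre of the underside
- mug: bystander, to be left alone: blue mug, 80 mm diameter, 85 mm high, at the right. Origin: centre of the underside

How it is judged:
On the way:
1. both divider boards are out of the crate and stand in the slots of the board stand ((x of divider1 in the frame of stand between -0.038 and -0.014 m or x of divider1 in the frame of stand between 0.014 and 0.038 m) and y of divider1 in the frame of stand between -0.09 and 0.09 m and z of divider1 in the frame of stand between 0.006 and 0.02 m and angle between the y axis of each of divider1, divider2 and the y axis of stand, either way round below 0.15 rad and angle between each of divider1, divider2's own z axis and vertical below 0.25 rad and linear speed of each of divider1, divider2 below 0.03 m/s and (x of divider2 in the frame of stand between -0.038 and -0.014 m or x of divider2 in the frame of stand between 0.014 and 0.038 m) and y of divider2 in the frame of stand between -0.09 and 0.09 m and z of divider2 in the frame of stand between 0.006 and 0.02 m), for 0.2 s.
At the end, for the whole second after the job is handed in: Each divider in a stand slot: centre within 12 mm across, 90 mm along, 8 mm in height, within 0.15 rad lengthwise, tilt under 0.25 rad. Every jar present inside the crate on its floor (7 mm in height), tilt under 0.12 rad, lid no more than 2.5 mm up (all of step 1 and x of jar1 in the frame of crate between -0.035 and 0.035 m and y of jar1 in the frame of crate between -0.128 and 0.128 m and z of jar1 in the frame of crate between 0 and 0.013 m and angle between each of jar1, jar2, jar3, jar4's own z axis and vertical below 0.12 rad and value of joint each of jar1_cap, jar2_cap, jar3_cap, jar4_cap below 0.0025 m and x of jar2 in the frame of crate between -0.035 and 0.035 m and y of jar2 in the frame of crate between -0.128 and 0.128 m and z of jar2 in the frame of crate between 0 and 0.013 m and x of jar3 in the frame of crate between -0.035 and 0.035 m and y of jar3 in the frame of crate between -0.128 and 0.128 m and z of jar3 in the frame of crate between 0 and 0.013 m and x of jar4 in the frame of crate between -0.035 and 0.035 m and y of jar4 in the frame of crate between -0.128 and 0.128 m and z of jar4 in the frame of crate between 0 and 0.013 m); the robot touches nothing.
It fails at once if the can is pushed more than 30 mm from its place (distance of can from where it was at the start of the episode above 0.03 m).
It fails at once if the preserve is pushed more than 30 mm from its place (distance of preserve from where it was at the start of the episode above 0.03 m).
It fails at once if the mug is pushed more than 30 mm from its place (distance of mug from where it was at the start of the episode above 0.03 m).
Of jar1, jar2, jar3, jar4 only 2 to 4 are there at a start; the rules pass over those that are not, and their reading is None.
At some moment in a run one of jar1, jar2, jar3, jar4 may be knocked a few centimetres aside while the robot is not near it.
It also fails if it takes over 210 s, if anything falls off the work surface, if the arm or the gripper's body presses on something with over 40 N, if the wrist force passes 120 N, or if a joint passes its speed limit or range.

### The arm

A 6-joint arm with a two-finger parallel gripper is mounted at the origin on the work surface. World frame = base frame: x ahead of the robot, y to its left, z up, the work surface at z = 0. Lengths are in m, angles in rad, forces in N, time in s.
With the tool pointing down it reaches from about 0.3 to 0.875 m from the base axis. Payload 6.4 kg.
Tool frame: the origin (TCP) lies midway between the tips of the shut fingers; the grasp point (between the pads) lies 19 mm behind it; z points along the fingers, y is the line along which they close (so a half turn about z gives the same grasp; the last joint's range is limited). The gripper opens to 85 mm and grips with 20 to 120 N. Pads are 22 mm wide; open, the fingers measure 114 mm over their backs; the gripper's body (76 mm by 85 mm) begins 54 mm behind the grasp point. The pads swing forward as they close: fully open they stand 13 mm farther back than shut.
Start: joints at [-1.321, 0.181, 1.607, -0, 1.354, -0.206], TCP at [0.253, -0.516, 0.231] pointing down, gripper open.
Joint ranges: [-2.99, 2.99], [-0.89, 2.07], [0.3, 2.58], [-1.14, 4.28], [0, 2.63], [-3.12, 3.12]. Speed limits (rad/s): [2.57, 2.57, 3.01, 3.14, 3.14, 3.14].

### API

Orientations are given as a unit quaternion [w, x, y, z].
In Python, from bench import * gives the robot as it stands.
- The arm moves only by the tool play_rows, never from a script. Its argument "plan" is a list of rows, each a list of 3 entries, a list of its own where there are three numbers: the finger opening in mm, from 0 to 85.4, then the shift along the tool's x, y, z normalised to -1 to 1, where 1 is 40 cm, then the turn about the tool's z normalised to -1 to 1, where 1 is pi rad. A call has 1 to 10 rows; each row is the pose to reach, as a shift and turn from the pose commanded when the call began, along the tool's axes at that moment, turning the shorter way round; what a row does not reach only later rows make up. A row lasts 1/10 s, in which the tool goes at most 50 mm and 8.59 degrees, less where a joint would pass 70% of its speed; a pose out of reach is approached as far as the arm can. A call with a number of a shift or a turn outside -1 to 1 is refused whole. A call with a gripper value outside its range is refused whole. The fingers move at their own pace and stop on an object; the grip force is fixed at half the most. Time passes only in rows, so rows that repeat a pose let the fingers close. It gives the time, the measured TCP pose, the force, the opening and the grip force at its end, in the units of the state.
- get_obs(): the state, without advancing time (a new reading comes with each control period).
- camera(name): name is "scene" or "top" or "wrist"; returns a dict with "image" (420x560x3 uint8, red, green, blue), "range_z" (420x560 float32, m along the optical axis (not along the pixel's ray), 0 where there is no reading), "intrinsics" (3x3 intrinsics, pixels), "rvec" (rotation vector, rad) and "tvec" (3), from world to camera coordinates, as OpenCV has them; the wrist camera has in their place "T_tool_cam" (4x4, takes a point from camera to tool coordinates, whose origin is the TCP and whose axes are the flange's). Camera axes: x right, y down, z forward; pixel columns grow to the right and rows downward; lengths in m; the calibration is good to about 2 mm. A picture is of the moment at which its call begins: read the wrist's pose just before it.
- hand_in(): hands the job in; it is judged then, once.
Trained networks look in a picture, given as the dict that the camera call returned (one of the last four; its "shot" number tells which), for a name from the list of things; names that differ only in an ending like _2 or _b are one class to them, and where a whole thing is asked for, a point or a joint stands for the part that bears it (a point fixed in the world has none). Each returns a list of dicts, best first, with "conf" (0 to 1); they miss things now and then, are a little off and sometimes report something else, mostly with a low value. They report only what shows in the picture. A call takes as long as a camera call.
- search_frame(picture, label): "rect" ([centre column, centre row, width, height] in pixels, round what is visible of it).
- masks_of(picture, label): "mask" (420x560 bool, what is visible of it) and "rect" ([centre column, centre row, width, height] in pixels, round what is visible of it).
The state is a dict: "time_s": time; "q": joint angles; "dq": joint speeds; "joint_efforts": joint torques, N m; "eef_pos": TCP position; "eef_rot": TCP orientation; "wrist_force": force on the tool from outside, world axes, zero at the start; "torque": the same for the moment, N m; "opening": opening from 0.0 (shut) to 1.0 (fully open); "grasp_force": force on a finger pad.
Only numpy, scipy, OpenCV 4.12 (cv2) and the standard library are available. Lean on these libraries where they do the work, as an engineer would, in place of code of your own. Each camera call takes 0.05 s, during which the arm holds its last target. There are 200 camera calls.

## Working session

There is one attempt and no reset: what is moved stays moved. The work goes in short steps, Python scripts to look and compute and a tool call to move; the robot and the scene stay as the last step left them, time stands still between calls to the robot, and variables do not carry over. Pictures are saved under pics/ and viewed, at most 14 in all, crops included, and the job is handed in when it is done.

Besides the shell and the picture viewer there is one more tool, called after ">>>" by a JSON object that holds its "api" and its "payload", one argument or row to a line. play_rows: Moves the arm, as the interface text tells. Its arguments: {"type":"object","properties":{"plan":{"type":"array","items":{"type":"array"}}},"required":["plan"]}

```bash
mkdir -p pics; cat > h.py <<'E'
from bench import *
import numpy as np, cv2
from scipy.spatial.transform import Rotation as R
def cloud(c):
    K=c["intrinsics"];z=c["range_z"];v,u=np.mgrid[:z.shape[0],:z.shape[1]]
    P=np.stack([(u-K[0,2])/K[0,0]*z,(v-K[1,2])/K[1,1]*z,z],-1)
    if "rvec" in c:
        Rm=cv2.Rodrigues(np.array(c["rvec"],float))[0]
        W=(P-np.array(c["tvec"]).reshape(3))@Rm
    else:
        T=c["T_tool_cam"];o=c["obs"];q=o["eef_rot"]
        Rm=R.from_quat([q[1],q[2],q[3],q[0]]).as_matrix()
        W=(P@T[:3,:3].T+T[:3,3])@Rm.T+np.array(o["eef_pos"])
    W[z<=0]=np.nan
    return W
def shot(name):
    o=get_obs();c=camera(name);c["obs"]=o
    return c
def save(c,f): cv2.imwrite(f"pics/{f}.png",c["image"][:,:,::-1])
E
python3 - <<'E'
from h import *
print({k:np.round(v,3) for k,v in get_obs().items()})
for n in("top","scene"):
    c=shot(n);save(c,n+"0");W=cloud(c)
    print(n,np.round(c["tvec"],3).ravel(),np.round(c["rvec"],3).ravel(),np.round(c["intrinsics"][0,0]))
    for l in("crate","stand","divider1","divider2","jar1","can","preserve","mug"):
        for d in masks_of(c,l)[:5]:
            if d["conf"]<.3: continue
            m=d["mask"];p=W[m];p=p[~np.isnan(p[:,0])]
            zt=np.percentile(p[:,2],95);t=p[p[:,2]>zt-.01]
            print(l,round(d["conf"],2),np.round(d["rect"]),"top z",round(zt,3),"mid",np.round((np.percentile(t,3,0)+np.percentile(t,97,0))/2,3),"ext",np.round(np.ptp(t,axis=0),3))
E
```

```text
{'time_s': np.float64(0.0), 'q': array([-1.321,  0.182,  1.608, -0.   ,  1.354, -0.206]), 'dq': array([ 0.001,  0.001, -0.001,  0.001,  0.001, -0.   ]), 'joint_efforts': array([-1.0000e-03, -4.4487e+01, -3.5134e+01, -0.0000e+00,  9.0000e-03,
       -0.0000e+00]), 'eef_pos': array([ 0.253, -0.516,  0.23 ]), 'eef_rot': array([-0.001,  0.974,  0.226, -0.   ]), 'wrist_force': array([-0.183, -0.583,  0.417]), 'torque': array([ 0.039,  0.003, -0.03 ]), 'grasp_force': np.float64(0.0), 'opening': np.float64(0.999)}
top [0.017 0.55  1.16 ] [ 2.153 -2.187  0.08 ] 475.0
crate 0.9 [346. 168. 128.  49.] top z 0.047 mid [ 0.646 -0.169  0.047] ext [0.117 0.302 0.05 ]
stand 0.56 [207. 173.  86.  52.] top z 0.068 mid [0.649 0.171 0.065] ext [0.104 0.203 0.015]
divider1 0.94 [350. 159. 119.  14.] top z 0.093 mid [ 0.669 -0.169  0.09 ] ext [0.013 0.279 0.014]
divider1 0.83 [348. 176. 121.  13.] top z 0.093 mid [ 0.626 -0.167  0.09 ] ext [0.014 0.283 0.014]
divider2 0.94 [350. 159. 119.  14.] top z 0.093 mid [ 0.669 -0.169  0.09 ] ext [0.013 0.279 0.014]
divider2 0.83 [348. 176. 121.  13.] top z 0.093 m
[... 1496 characters left out ...]
659 -0.167  0.045] ext [0.1   0.301 0.015]
jar1 0.71 [341. 207.  16.  28.] top z 0.095 mid [0.488 0.219 0.091] ext [0.053 0.045 0.013]
jar1 0.67 [258. 194.  18.  38.] top z 0.093 mid [ 0.478 -0.061  0.09 ] ext [0.172 0.053 0.011]
can 0.98 [150. 198.  25.  31.] top z 0.101 mid [ 0.587 -0.402  0.097] ext [0.062 0.063 0.013]
can 0.69 [259. 192.  18.  30.] top z 0.093 mid [ 0.478 -0.061  0.09 ] ext [0.047 0.045 0.011]
can 0.31 [156. 171.  32.  31.] top z 0.084 mid [ 0.458 -0.443  0.082] ext [0.195 0.114 0.027]
preserve 0.96 [407. 208.  28.  32.] top z 0.091 mid [0.44  0.43  0.088] ext [0.068 0.059 0.012]
mug 0.9 [155. 170.  33.  30.] top z 0.084 mid [ 0.42  -0.448  0.081] ext [0.088 0.079 0.015]
```

View pics/top0.png

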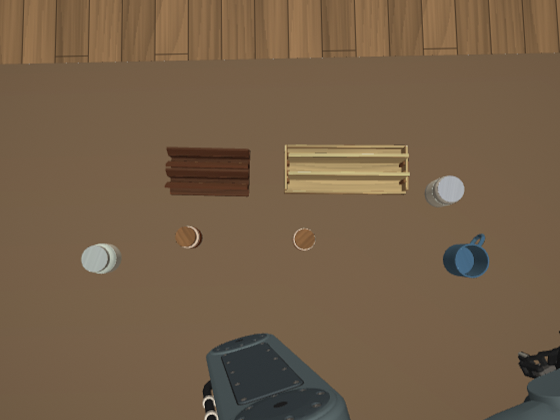

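View pics/scene0.png

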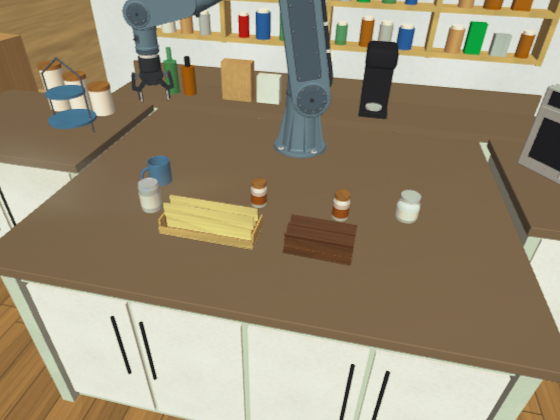

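```bash
python3 - <<'E'
from h import *
c=shot("top");W=cloud(c);b=W[...,2]
# yaw of edges, from depth
def fit(sel,n):
    p=W[sel][:,:2]; (x,y),(w,h),a=cv2.minAreaRect(p.astype(np.float32)); 
    vx=cv2.fitLine(p.astype(np.float32),cv2.DIST_HUBER,0,.01,.01).ravel()
    print(n,len(p),np.round([x,y,w,h],4),round(a,2),"line dir",np.round(vx,4))
g=lambda x0,x1,y0,y1,z0,z1:(W[...,0]>x0)&(W[...,0]<x1)&(W[...,1]>y0)&(W[...,1]<y1)&(b>z0)&(b<z1)
fit(g(.65,.70,-.35,0,.08,.1),"div far");fit(g(.6,.645,-.35,0,.08,.1),"div near")
fit(g(.55,.8,.05,.3,.055,.075),"stand lips");fit(g(.5,.8,-.35,0,.012,.055),"crate")
fit(g(.55,.8,.02,.32,.006,.075),"stand all")
# lip profile: top points per lip
m=g(.55,.8,.05,.3,.058,.08);h,e=np.histogram(W[m][:,0],bins=np.arange(.57,.74,.005));print(list(zip(np.round(e,3),h)))
# all blobs z>.05
m=((b>.05)&(b<.12)).astype(np.uint8);n,l,s,_=cv2.connectedComponentsWithStats(m)
for i in range(1,n):
    if s[i,4]>60:p=W[l==i];print("blob",s[i],np.round(np.median(p,0),3),np.round(p.max(0),3),np.round(p.min(0),3))
E
```

```text
div far 492 [ 0.6694 -0.1693  0.2848  0.009 ] 88.82 line dir [ 0.0236  0.9997  0.67   -0.1302]
div near 486 [ 0.6259 -0.1694  0.2865  0.0092] 88.65 line dir [ 0.0256  0.9997  0.6255 -0.1675]
stand lips 1657 [0.6493 0.1712 0.2005 0.1017] 87.65 line dir [0.0441 0.999  0.6508 0.171 ]
crate 1814 [ 0.6483 -0.1703  0.3019  0.1238] 88.59 line dir [ 0.1092  0.994   0.6532 -0.1919]
stand all 3908 [0.6709 0.1692 0.2908 0.2462] 87.99 line dir [0.0338 0.9994 0.645  0.1699]
[(np.float64(0.57), np.int64(0)), (np.float64(0.575), np.int64(0)), (np.float64(0.58), np.int64(0)), (np.float64(0.585), np.int64(0)), (np.float64(0.59), np.int64(0)), (np.float64(0.595), np.int64(61)), (np.float64(0.6), np.int64(135)), (np.float64(0.605), np.int64(117)), (np.float64(0.61), np.int64(14)), (np.float64(0.615), np.int64(0)), (np.float64(0.62), np.int64(0)), (np.float64(0.625), np.int64(0)), (np.float64(0.63), np.int64(19)), (np.float64(0.635), np.int64(122)), (np.float64(0.64), np.int64(176)), (np.float64(0.645), np.int64(99)), (np.float64(0.65), np.int64(117)), (np.float64(0.655), np.int64(114)), (np.float64(0.6
[... 828 characters left out ...]
624 -0.164  0.089] [ 0.659 -0.019  0.097] [ 0.616 -0.317  0.05 ]
blob [165 168  83  10 580] [0.639 0.172 0.062] [0.652 0.272 0.073] [0.628 0.072 0.05 ]
blob [430 176  35  30 808] [ 0.581 -0.396  0.098] [ 0.617 -0.369  0.107] [ 0.55  -0.437  0.05 ]
blob [165 182  83   8 442] [0.605 0.172 0.064] [0.619 0.273 0.076] [0.596 0.073 0.05 ]
blob [175 226  25  23 434] [0.482 0.212 0.093] [0.51  0.242 0.101] [0.457 0.191 0.05 ]
blob [293 229  23  22 396] [ 0.473 -0.061  0.091] [ 0.498 -0.036  0.098] [ 0.448 -0.088  0.055]
blob [450 234  40  44 588] [ 0.422 -0.465  0.074] [ 0.48  -0.409  0.09 ] [ 0.378 -0.496  0.05 ]
blob [ 81 244  35  30 801] [0.434 0.423 0.089] [0.47  0.463 0.098] [0.4   0.395 0.05 ]
```

Two jars show in the top view, at pixels (188,237) and (304,239). The crate is at (347,169) with both boards standing in it, and the stand is at (208,172). The scene view agrees and shows no third jar. I'll move over the far board next.

```bash
cat >> h.py <<'E'
def mv(x,y,z,yaw=None):
    """numbers for a row: shift (tool axes /0.4) and turn (/pi) to reach TCP x,y,z with tool y along world yaw (deg, mod 180)"""
    o=get_obs();q=o["eef_rot"];M=R.from_quat([q[1],q[2],q[3],q[0]]).as_matrix()
    s=M.T@(np.array([x,y,z])-o["eef_pos"])/.4
    a=np.degrees(np.arctan2(M[1,1],M[0,1])); t=0 if yaw is None else -((yaw-a+90)%180-90)/180
    print("cur",np.round(o["eef_pos"],4),"yaw",round(a,2),"q",np.round(o["q"],2),"-> shift",np.round(s,4),"turn",round(t,4))
E
python3 -c "
from h import *
mv(.669,-.169,.23,-1.3)"
```

```text
cur [ 0.2531 -0.5163  0.2313] yaw -63.88 q [-1.32  0.18  1.61  0.    1.35 -0.21] -> shift [ 1.3158 -0.322   0.0033] turn -0.3477
```

>>> {"api": "play_rows", "payload": {
  "plan": [
    [30,[0.7,-0.16,0],-0.2],
    [30,[0.7,-0.16,0],-0.2],
    [30,[0.7,-0.16,0],-0.2],
    [30,[0.7,-0.16,0],-0.2],
    [30,[0.7,-0.16,0],-0.2],
    [30,[0.7,-0.16,0],-0.2],
    [30,[0.7,-0.16,0],-0.2],
    [30,[0.7,-0.16,0],-0.2]
  ]
}}

```text
time_s: 1.75
eef_pos: [0.4767, -0.335, 0.2312]
eef_rot: [-0.0, 0.856, 0.517, -0.0]
wrist_force: [0.2, -0.7, -0.2]
opening: 0.346
grasp_force: 0.0
```

```bash
python3 -c "
from h import *
mv(.669,-.169,.23,-1.3)"
```

```text
cur [ 0.4767 -0.335   0.2312] yaw -27.76 q [-0.82  0.2   1.59 -0.    1.36 -0.33] -> shift [0.5912 0.232  0.0027] turn -0.147
```

>>> {"api": "play_rows", "payload": {
  "plan": [
    [30,[0.591,0.232,0],-0.147],
    [30,[0.591,0.232,0],-0.147],
    [30,[0.591,0.232,0],-0.147],
    [30,[0.591,0.232,0],-0.147],
    [30,[0.591,0.232,0],-0.147],
    [30,[0.591,0.232,0],-0.147],
    [30,[0.591,0.232,0],-0.147],
    [30,[0.591,0.232,0],-0.147]
  ]
}}

```text
time_s: 2.55
eef_pos: [0.6678, -0.172, 0.231]
eef_rot: [-0.0, 0.717, 0.698, -0.001]
wrist_force: [0.7, -0.7, -0.3]
opening: 0.349
grasp_force: 0.0
```

```bash
python3 - <<'E'
from h import *
c=shot("wrist");save(c,"w1");W=cloud(c);b=W[...,2]
g=lambda x0,x1,y0,y1,z0,z1:(W[...,0]>x0)&(W[...,0]<x1)&(W[...,1]>y0)&(W[...,1]<y1)&(b>z0)&(b<z1)
for n,s in(("far",g(.65,.70,-.3,-.05,.085,.1)),("near",g(.6,.645,-.3,-.05,.085,.1))):
    p=W[s];print(n,len(p))
    if len(p)>20:
        l=cv2.fitLine(p[:,:2].astype(np.float32),cv2.DIST_HUBER,0,.01,.01).ravel();print(np.round(l,4),"x at -.169:",round(l[2]+(-.169-l[3])*l[0]/l[1],4),np.round(np.percentile(p,[2,50,98],axis=0),4))
mv(.669,-.169,.066,-1.3)
E
```

```text
far 3140
[ 0.0234  0.9997  0.6717 -0.1595] x at -.169: 0.6715 [[ 0.666  -0.2923  0.09  ]
 [ 0.6717 -0.1518  0.0915]
 [ 0.6769 -0.0538  0.0929]]
near 2625
[ 0.0237  0.9997  0.6289 -0.1292] x at -.169: 0.628 [[ 0.6237 -0.2193  0.0861]
 [ 0.629  -0.1256  0.0914]
 [ 0.6338 -0.0526  0.0929]]
cur [ 0.6677 -0.1722  0.2312] yaw -1.57 q [-0.42  0.43  1.29 -0.    1.42 -0.4 ] -> shift [0.0081 0.0033 0.413 ] turn -0.0015
```

View pics/w1.png

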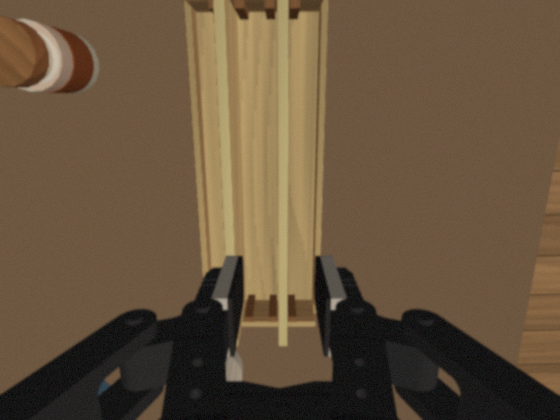

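The far board runs midway between the fingers at column 283, with jar 2 at upper left. I'll lower onto it and grip.

>>> {"api": "play_rows", "payload": {
  "plan": [
    [30,[0.008,0.008,0.2],0],
    [30,[0.008,0.008,0.3],0],
    [30,[0.008,0.008,0.37],0],
    [30,[0.008,0.008,0.413],0],
    [30,[0.008,0.008,0.413],0],
    [0,[0.008,0.008,0.413],0],
    [0,[0.008,0.008,0.413],0],
    [0,[0.008,0.008,0.413],0],
    [0,[0.008,0.008,0.413],0],
    [0,[0.008,0.008,0.413],0]
  ]
}}

```text
time_s: 3.6
eef_pos: [0.6735, -0.1684, 0.0697]
eef_rot: [0.002, 0.716, 0.698, 0.0]
wrist_force: [-4.7, -2.8, 7.1]
opening: 0.082
grasp_force: 61.8
```

>>> {"api": "play_rows", "payload": {
  "plan": [
    [0,[0,0,0],0],
    [0,[0,0,-0.03],0],
    [0,[0,0,-0.06],0],
    [0,[0,0,-0.1],0],
    [0,[0,0,-0.15],0],
    [0,[0,0,-0.2],0],
    [0,[0,0,-0.28],0],
    [0,[0,0,-0.36],0],
    [0,[0,0,-0.36],0],
    [0,[0,0,-0.36],0]
  ]
}}

```text
time_s: 4.6
eef_pos: [0.6731, -0.167, 0.2124]
eef_rot: [0.002, 0.716, 0.698, 0.001]
wrist_force: [0.0, 0.3, -2.1]
opening: 0.081
grasp_force: 60.5
```

```bash
python3 - <<'E'
from h import *
mv(.676,.165,.21,-2.3)
E
```

```text
cur [ 0.6731 -0.167   0.2124] yaw -1.41 q [-0.41  0.45  1.3   0.    1.39 -0.39] -> shift [ 0.83   -0.0132  0.0048] turn 0.0049
```

>>> {"api": "play_rows", "payload": {
  "plan": [
    [0,[0.08,0,0],0],
    [0,[0.2,0,0],0],
    [0,[0.32,0,0],0],
    [0,[0.44,0,0],0],
    [0,[0.56,-0.005,0],0],
    [0,[0.67,-0.01,0],0.005],
    [0,[0.76,-0.013,0],0.005],
    [0,[0.83,-0.013,0],0.005],
    [0,[0.83,-0.013,0],0.005],
    [0,[0.83,-0.013,0],0.005]
  ]
}}

```text
time_s: 5.6
eef_pos: [0.6743, 0.1657, 0.2084]
eef_rot: [-0.001, 0.721, 0.693, -0.001]
wrist_force: [0.3, -0.5, -0.7]
opening: 0.076
grasp_force: 60.4
```

```bash
python3 - <<'E'
from h import *
c=shot("wrist");save(c,"w2");W=cloud(c);b=W[...,2]
g=lambda x0,x1,y0,y1,z0,z1:(W[...,0]>x0)&(W[...,0]<x1)&(W[...,1]>y0)&(W[...,1]<y1)&(b>z0)&(b<z1)
m=g(.57,.73,.2,.26,.05,.08)
h,e=np.histogram(W[m][:,0],bins=np.arange(.58,.73,.004));print(list(zip(np.round(e,3).tolist(),h.tolist())))
p=W[g(.57,.73,.1,.3,.2,.26)];print("board",np.round(np.percentile(p,[2,50,98],axis=0),3) if len(p) else 0)
c=shot("top");W=cloud(c);b=W[...,2];m=(W[...,0]>.6)&(W[...,1]>.02)&(W[...,1]<.33)&(b>.222)&(b<.25)
p=W[m];l=cv2.fitLine(p[:,:2].astype(np.float32),cv2.DIST_HUBER,0,.01,.01).ravel();print("top board",len(p),np.round(l,4))
mv(.676,.165,.1,-2.3)
E
```

```text
[(0.58, 0), (0.584, 0), (0.588, 0), (0.592, 0), (0.596, 0), (0.6, 106), (0.604, 404), (0.608, 605), (0.612, 574), (0.616, 293), (0.62, 2), (0.624, 0), (0.628, 0), (0.632, 13), (0.636, 275), (0.64, 328), (0.644, 399), (0.648, 408), (0.652, 128), (0.656, 440), (0.66, 481), (0.664, 365), (0.668, 6), (0.672, 0), (0.676, 0), (0.68, 0), (0.684, 30), (0.688, 379), (0.692, 476), (0.696, 472), (0.7, 371), (0.704, 15), (0.708, 0), (0.712, 0), (0.716, 0), (0.72, 0), (0.724, 0)]
board [[0.651 0.135 0.219]
 [0.677 0.178 0.231]
 [0.702 0.263 0.259]]
top board 399 [0.0376 0.9993 0.673  0.1704]
cur [0.6749 0.1641 0.209 ] yaw -2.36 q [ 0.07  0.46  1.29 -0.    1.39  0.11] -> shift [0.0024 0.0032 0.2725] turn -0.0004
```

View pics/w2.png

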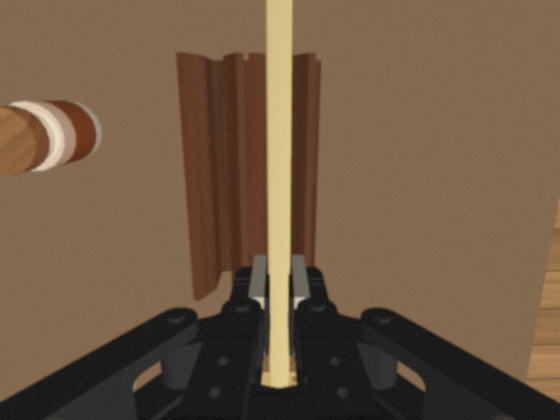

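The board hangs over the far slot, which is at about column 282. I'll lower it.

>>> {"api": "play_rows", "payload": {
  "plan": [
    [0,[0,0,0.08],0],
    [0,[0,0,0.14],0],
    [0,[0,0,0.18],0],
    [0,[0,0,0.22],0],
    [0,[0,0,0.25],0],
    [0,[0,0,0.28],0],
    [0,[0,0,0.3],0],
    [0,[0,0,0.315],0],
    [0,[0,0,0.325],0],
    [0,[0,0,0.325],0]
  ]
}}

```text
time_s: 6.7
eef_pos: [0.6751, 0.1652, 0.0797]
eef_rot: [-0.0, 0.721, 0.693, -0.0]
wrist_force: [-0.6, 0.1, -0.8]
opening: 0.072
grasp_force: 60.4
```

>>> {"api": "play_rows", "payload": {
  "plan": [
    [0,[0,0,0.006],0],
    [0,[0,0,0.009],0],
    [0,[0,0,0.009],0],
    [25,[0,0,0.009],0],
    [25,[0,0,0.009],0],
    [25,[0,0,0.009],0],
    [25,[0,0,0.009],0],
    [25,[0,0,-0.1],0],
    [25,[0,0,-0.2],0],
    [30,[0,0,-0.35],0]
  ]
}}

```text
time_s: 7.7
eef_pos: [0.6741, 0.165, 0.2097]
eef_rot: [-0.001, 0.721, 0.693, -0.001]
wrist_force: [0.8, -0.2, -0.2]
opening: 0.355
grasp_force: 0.0
```

```bash
python3 - <<'E'
from h import *
c=shot("top");W=cloud(c);b=W[...,2];m=(W[...,0]>.6)&(W[...,1]>.02)&(W[...,1]<.33)&(b>.08)&(b<.12)
p=W[m];l=cv2.fitLine(p[:,:2].astype(np.float32),cv2.DIST_HUBER,0,.01,.01).ravel();print("board1",len(p),np.round(l,4),np.round(np.percentile(p,[2,50,98],axis=0),3))
for y0,y1,n in((-.35,0,"near"),):
    p=W[(W[...,0]>.6)&(W[...,0]<.65)&(W[...,1]>y0)&(W[...,1]<y1)&(b>.08)&(b<.1)];print(n,np.round(np.percentile(p,[2,50,98],axis=0),3))
mv(.6295,-.168,.21,-1.4)
E
```

```text
board1 466 [0.0446 0.999  0.6775 0.181 ] [[0.669 0.025 0.081]
 [0.677 0.134 0.096]
 [0.687 0.302 0.101]]
near [[ 0.619 -0.306  0.081]
 [ 0.625 -0.167  0.09 ]
 [ 0.632 -0.031  0.095]]
cur [0.6791 0.1655 0.2221] yaw -2.31 q [ 0.07  0.45  1.28 -0.    1.4   0.11] -> shift [-0.8382 -0.0906  0.028 ] turn -0.0051
```

>>> {"api": "play_rows", "payload": {
  "plan": [
    [30,[-0.838,-0.09,0.02],-0.005],
    [30,[-0.838,-0.09,0.02],-0.005],
    [30,[-0.838,-0.09,0.02],-0.005],
    [30,[-0.838,-0.09,0.02],-0.005],
    [30,[-0.838,-0.09,0.02],-0.005],
    [30,[-0.838,-0.09,0.02],-0.005],
    [30,[-0.838,-0.09,0.02],-0.005],
    [30,[-0.838,-0.09,0.02],-0.005],
    [30,[-0.838,-0.09,0.02],-0.005]
  ]
}}

```text
time_s: 8.65
eef_pos: [0.6255, -0.1693, 0.202]
eef_rot: [-0.0, 0.717, 0.697, 0.0]
wrist_force: [-0.2, 0.3, -0.8]
opening: 0.355
grasp_force: 0.0
```

```bash
python3 - <<'E'
from h import *
mv(.629,-.168,.0685,-1.4)
E
```

```text
cur [ 0.6255 -0.1693  0.202 ] yaw -1.56 q [-0.45  0.36  1.44  0.    1.34 -0.42] -> shift [0.0033 0.0086 0.3337] turn -0.0009
```

>>> {"api": "play_rows", "payload": {
  "plan": [
    [30,[0.003,0.006,0.12],0],
    [30,[0.003,0.006,0.22],0],
    [30,[0.003,0.006,0.29],0],
    [30,[0.003,0.006,0.334],0],
    [30,[0.003,0.006,0.334],0],
    [0,[0.003,0.006,0.334],0],
    [0,[0.003,0.006,0.334],0],
    [0,[0.003,0.006,0.334],0],
    [0,[0.003,0.006,0.334],0],
    [0,[0.003,0.006,0.334],0]
  ]
}}

```text
time_s: 9.65
eef_pos: [0.6292, -0.1674, 0.0706]
eef_rot: [0.001, 0.716, 0.698, 0.001]
wrist_force: [-0.5, 2.3, 7.6]
opening: 0.077
grasp_force: 63.0
```

>>> {"api": "play_rows", "payload": {
  "plan": [
    [0,[0,0,0],0],
    [0,[0,0,-0.03],0],
    [0,[0,0,-0.06],0],
    [0,[0,0,-0.1],0],
    [0,[0,0,-0.15],0],
    [0,[0,0,-0.2],0],
    [0,[0,0,-0.28],0],
    [0,[0,0,-0.36],0],
    [0,[0,0,-0.36],0],
    [0,[0,0,-0.36],0]
  ]
}}

```text
time_s: 10.65
eef_pos: [0.6288, -0.1676, 0.2145]
eef_rot: [0.002, 0.716, 0.698, 0.001]
wrist_force: [-0.4, 1.2, -1.4]
opening: 0.077
grasp_force: 62.0
```

```bash
python3 - <<'E'
from h import *
mv(.6235,.167,.21,-2.3)
E
```

```text
cur [ 0.6288 -0.1676  0.2145] yaw -1.43 q [-0.44  0.36  1.42 -0.    1.36 -0.42] -> shift [ 0.8359 -0.0342  0.01  ] turn 0.0048
```

>>> {"api": "play_rows", "payload": {
  "plan": [
    [0,[0.08,0,0],0],
    [0,[0.2,0,0],0],
    [0,[0.32,-0.01,0],0],
    [0,[0.44,-0.015,0],0],
    [0,[0.56,-0.02,0],0],
    [0,[0.67,-0.03,0],0.005],
    [0,[0.76,-0.032,0],0.005],
    [0,[0.836,-0.032,0],0.005],
    [0,[0.836,-0.032,0],0.005],
    [0,[0.836,-0.032,0],0.005]
  ]
}}

```text
time_s: 11.65
eef_pos: [0.6227, 0.1678, 0.2109]
eef_rot: [-0.001, 0.721, 0.693, -0.001]
wrist_force: [-0.3, -0.4, -2.1]
opening: 0.077
grasp_force: 61.9
```

```bash
python3 - <<'E'
from h import *
mv(.6242,.167,.080,-2.3)
E
```

```text
cur [0.6227 0.1678 0.2109] yaw -2.23 q [ 0.08  0.35  1.44 -0.    1.36  0.12] -> shift [-0.0017  0.0048  0.3272] turn 0.0004
```

>>> {"api": "play_rows", "payload": {
  "plan": [
    [0,[0,0.003,0.08],0],
    [0,[0,0.003,0.14],0],
    [0,[0,0.003,0.18],0],
    [0,[0,0.003,0.22],0],
    [0,[0,0.003,0.25],0],
    [0,[0,0.003,0.28],0],
    [0,[0,0.003,0.3],0],
    [0,[0,0.003,0.315],0],
    [0,[0,0.003,0.326],0],
    [0,[0,0.003,0.326],0]
  ]
}}

```text
time_s: 12.65
eef_pos: [0.6247, 0.1674, 0.0817]
eef_rot: [-0.0, 0.721, 0.693, -0.0]
wrist_force: [-0.0, 0.8, -0.8]
opening: 0.077
grasp_force: 61.9
```

>>> {"api": "play_rows", "payload": {
  "plan": [
    [0,[0,0,0.006],0],
    [0,[0,0,0.009],0],
    [0,[0,0,0.009],0],
    [25,[0,0,0.009],0],
    [25,[0,0,0.009],0],
    [25,[0,0,0.009],0],
    [25,[0,0,0.009],0],
    [25,[0,0,-0.1],0],
    [25,[0,0,-0.2],0],
    [30,[0,0,-0.35],0]
  ]
}}

```text
time_s: 13.65
eef_pos: [0.6237, 0.1672, 0.2118]
eef_rot: [-0.001, 0.721, 0.693, -0.001]
wrist_force: [1.3, 0.0, -0.0]
opening: 0.353
grasp_force: 0.0
```

```bash
python3 - <<'E'
from h import *
c=shot("top");save(c,"top2");W=cloud(c);b=W[...,2]
for a,e in((.6,.65),(.65,.7)):
    p=W[(W[...,0]>a)&(W[...,0]<e)&(W[...,1]>.02)&(W[...,1]<.33)&(b>.08)&(b<.12)]
    l=cv2.fitLine(p[:,:2].astype(np.float32),cv2.DIST_HUBER,0,.01,.01).ravel();print("board",len(p),np.round(l,4),np.round(np.percentile(p,[2,50,98],axis=0),3))
for n in("top","scene"):
  cc=c if n=="top" else shot("scene"); V=cloud(cc)
  for d in masks_of(cc,"jar1")[:5]:
    p=V[d["mask"]];p=p[~np.isnan(p[:,0])];zt=np.percentile(p[:,2],95);t=p[p[:,2]>zt-.006];print(n,round(d["conf"],2),round(zt,4),np.round((np.percentile(t,3,0)+np.percentile(t,97,0))/2,4),np.round(np.ptp(t,axis=0),3))
mv(.483,.214,.2,0)
E
```

```text
board 390 [0.0392 0.9992 0.6239 0.155 ] [[0.616 0.028 0.082]
 [0.624 0.13  0.096]
 [0.634 0.304 0.101]]
board 284 [0.0403 0.9992 0.6708 0.095 ] [[0.665 0.025 0.081]
 [0.67  0.095 0.096]
 [0.677 0.167 0.101]]
top 0.75 0.0946 [ 0.4733 -0.0618  0.0922] [0.047 0.044 0.01 ]
scene 0.98 0.0929 [ 0.4773 -0.0611  0.0914] [0.049 0.045 0.009]
scene 0.83 0.0948 [0.4894 0.2189 0.093 ] [0.156 0.044 0.009]
cur [0.626  0.1675 0.2145] yaw -2.32 q [ 0.08  0.35  1.43 -0.    1.36  0.12] -> shift [ 0.1017 -0.3621  0.0346] turn -0.0129
```

View pics/top2.png

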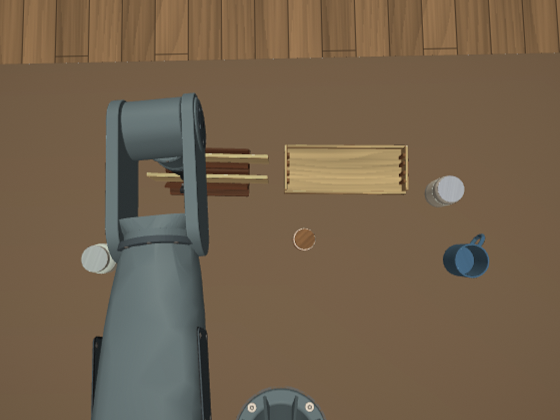

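Both boards stand in the stand at pixels (255,156) and (207,177), and the crate is empty. I'll go and look at the left jar with the wrist camera.

>>> {"api": "play_rows", "payload": {
  "plan": [
    [0,[0,0,-0.1],0],
    [0,[-0.2,-0.35,-0.1],0],
    [0,[-0.2,-0.35,-0.1],0],
    [0,[-0.2,-0.35,-0.1],0],
    [0,[-0.2,-0.35,-0.1],0],
    [0,[-0.2,-0.35,-0.1],0],
    [0,[-0.2,-0.35,-0.1],0],
    [0,[-0.2,-0.35,-0.1],0]
  ]
}}

```text
time_s: 14.65
eef_pos: [0.4827, 0.0934, 0.2519]
eef_rot: [-0.0, 0.721, 0.693, 0.0]
wrist_force: [0.1, 0.8, -0.4]
opening: -0.004
grasp_force: 0.0
```

```bash
cat >> h.py <<'E'
def jars(name="wrist",f=None):
    c=shot(name); V=cloud(c)
    if f: save(c,f)
    for d in masks_of(c,"jar1")[:5]:
        p=V[d["mask"]];p=p[~np.isnan(p[:,0])];zt=np.percentile(p[:,2],95);t=p[abs(p[:,2]-zt)<.004]
        (x,y),r=cv2.minEnclosingCircle(t[:,:2].astype(np.float32))
        print(name,round(d["conf"],2),np.round(d["rect"]),"zt",round(zt,4),np.round((np.percentile(t,1,0)+np.percentile(t,99,0))/2,4),"circ",np.round([x,y,r],4),np.round(np.ptp(t,axis=0),3))
E
python3 - <<'E'
from h import *
jars("wrist","w3")
mv(.485,.217,.13,88)
E
```

```text
wrist 0.93 [272.  38.  66.  75.] zt 0.0958 [0.4845 0.2145 0.0946] circ [0.4844 0.2168 0.0239] [0.047 0.042 0.005]
cur [0.4826 0.0935 0.2518] yaw -2.29 q [-0.05 -0.03  1.79  0.    1.38 -0.01] -> shift [ 0.3088 -0.0061  0.3045] turn 0.4984
```

View pics/w3.png

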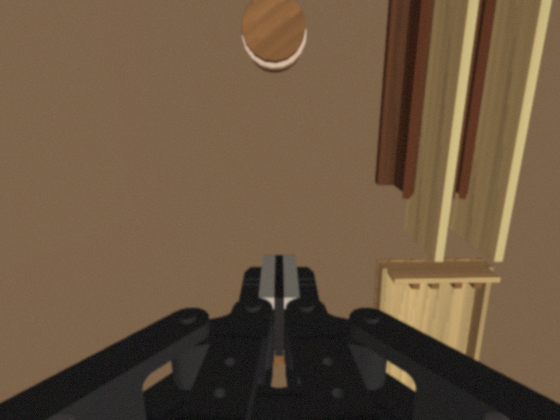

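The jar's lid is at pixels (274,27), and the measured jar position is (0.4845, 0.217). I'll turn above it and then press.

>>> {"api": "play_rows", "payload": {
  "plan": [
    [0,[0.309,-0.006,0.2],0.498],
    [0,[0.309,-0.006,0.2],0.498],
    [0,[0.309,-0.006,0.2],0.498],
    [0,[0.309,-0.006,0.2],0.498],
    [0,[0.309,-0.006,0.25],0.498],
    [0,[0.309,-0.006,0.25],0.498],
    [0,[0.309,-0.006,0.3],0.498],
    [0,[0.309,-0.006,0.3],0.498],
    [0,[0.309,-0.006,0.35],0.498],
    [0,[0.309,-0.006,0.35],0.498]
  ]
}}

```text
time_s: 15.75
eef_pos: [0.4831, 0.2168, 0.1093]
eef_rot: [0.0, 1.0, 0.026, -0.002]
wrist_force: [-0.1, -0.1, -1.7]
opening: -0.0
grasp_force: 0.0
```

```bash
python3 - <<'E'
from h import *
mv(.4845,.217,.082,88)
E
```

```text
cur [0.4831 0.2168 0.1093] yaw -86.99 q [0.2  0.23 1.82 0.   1.1  1.72] -> shift [ 0.0039 -0.0004  0.0683] turn 0.0278
```

Press down slowly.

>>> {"api": "play_rows", "payload": {
  "plan": [
    [0,[0.003,0,0.025],0.025],
    [0,[0.003,0,0.035],0.025],
    [0,[0.003,0,0.043],0.025],
    [0,[0.003,0,0.051],0.025],
    [0,[0.003,0,0.058],0.025],
    [0,[0.003,0,0.064],0.025],
    [0,[0.003,0,0.068],0.025],
    [0,[0.003,0,0.07],0.025],
    [0,[0.003,0,0.07],0.025]
  ]
}}

```text
time_s: 16.65
eef_pos: [0.4859, 0.217, 0.0849]
eef_rot: [-0.0, 1.0, -0.009, 0.0]
wrist_force: [-1.2, 0.2, 5.4]
opening: 0.003
grasp_force: 2.6
```

>>> {"api": "play_rows", "payload": {
  "plan": [
    [0,[0,0,0.004],0],
    [0,[0,0,0.008],0],
    [0,[0,0,0.011],0],
    [0,[0,0,0.011],0]
  ]
}}

```text
time_s: 17.05
eef_pos: [0.4868, 0.2173, 0.0821]
eef_rot: [-0.0, 1.0, -0.009, 0.001]
wrist_force: [-4.7, 0.1, 15.6]
opening: -0.002
grasp_force: 8.0
```

>>> {"api": "play_rows", "payload": {
  "plan": [
    [0,[-0.003,0,-0.05],0],
    [85,[-0.003,0,-0.15],0],
    [85,[-0.003,0,-0.15],0],
    [85,[-0.003,0,-0.15],0],
    [85,[-0.003,0,-0.15],0],
    [85,[-0.003,0,-0.15],0],
    [85,[-0.003,0,-0.15],0],
    [85,[-0.003,0,-0.15],0]
  ]
}}

```text
time_s: 17.85
eef_pos: [0.4839, 0.2167, 0.1389]
eef_rot: [0.0, 1.0, -0.01, -0.001]
wrist_force: [-1.0, -0.1, 0.1]
opening: 0.996
grasp_force: 0.0
```

```bash
python3 - <<'E'
from h import *
jars("scene")
mv(.4845,.217,.026,-91)
E
```

```text
scene 0.72 [257. 195.  19.  32.] zt 0.0927 [ 0.4776 -0.061   0.0919] circ [ 0.4767 -0.0609  0.0238] [0.042 0.044 0.006]
scene 0.66 [340. 206.  17.  26.] zt 0.0835 [0.4865 0.2181 0.0827] circ [0.4858 0.2175 0.0245] [0.047 0.042 0.006]
cur [0.4841 0.2167 0.1393] yaw -91.16 q [0.2  0.19 1.8  0.   1.16 1.79] -> shift [ 0.0011 -0.0007  0.2832] turn -0.0009
```

>>> {"api": "play_rows", "payload": {
  "plan": [
    [85,[0.001,0,0.1],0],
    [85,[0.001,0,0.2],0],
    [85,[0.001,0,0.26],0],
    [85,[0.001,0,0.283],0],
    [85,[0.001,0,0.283],0],
    [0,[0.001,0,0.283],0],
    [0,[0.001,0,0.283],0],
    [0,[0.001,0,0.283],0],
    [0,[0.001,0,0.283],0],
    [0,[0.001,0,0.283],0]
  ]
}}

```text
time_s: 18.95
eef_pos: [0.4865, 0.2171, 0.0285]
eef_rot: [-0.0, 1.0, -0.01, 0.002]
wrist_force: [-0.6, 1.0, 5.9]
opening: 0.617
grasp_force: 63.1
```

>>> {"api": "play_rows", "payload": {
  "plan": [
    [0,[0,0,0],0],
    [0,[0,0,-0.05],0],
    [0,[0,0,-0.12],0],
    [0,[0,0,-0.22],0],
    [0,[0,0,-0.32],0],
    [0,[0,0,-0.4],0],
    [0,[0,0,-0.4],0]
  ]
}}

```text
time_s: 19.65
eef_pos: [0.4881, 0.2176, 0.1926]
eef_rot: [-0.001, 1.0, -0.01, 0.005]
wrist_force: [0.3, -0.0, -1.7]
opening: 0.619
grasp_force: 63.6
```

```bash
python3 - <<'E'
from h import *
mv(.651,-.105,.19,-91)
E
```

```text
cur [0.4881 0.2176 0.1926] yaw -91.15 q [0.2  0.12 1.76 0.   1.25 1.79] -> shift [0.4234 0.7981 0.0091] turn -0.0009
```

>>> {"api": "play_rows", "payload": {
  "plan": [
    [0,[0.1,0.1,0],0],
    [0,[0.2,0.2,0],0],
    [0,[0.28,0.3,0],0],
    [0,[0.35,0.4,0],0],
    [0,[0.4,0.5,0],0],
    [0,[0.423,0.6,0],0],
    [0,[0.423,0.7,0],0],
    [0,[0.423,0.798,0],0],
    [0,[0.423,0.798,0],0],
    [0,[0.423,0.798,0],0]
  ]
}}

```text
time_s: 20.65
eef_pos: [0.6466, -0.1066, 0.1851]
eef_rot: [-0.001, 1.0, -0.011, -0.001]
wrist_force: [-0.4, 0.6, -2.0]
opening: 0.617
grasp_force: 64.0
```

```bash
python3 - <<'E'
from h import *
mv(.6515,-.105,.036,-91)
E
```

```text
cur [ 0.6466 -0.1066  0.1851] yaw -91.3 q [-0.34  0.4   1.43  0.    1.32  1.25] -> shift [ 0.0129 -0.004   0.3728] turn -0.0017
```

>>> {"api": "play_rows", "payload": {
  "plan": [
    [0,[0.008,-0.004,0.1],0],
    [0,[0.008,-0.004,0.18],0],
    [0,[0.008,-0.004,0.25],0],
    [0,[0.008,-0.004,0.3],0],
    [0,[0.008,-0.004,0.33],0],
    [0,[0.008,-0.004,0.35],0],
    [0,[0.008,-0.004,0.362],0],
    [0,[0.008,-0.004,0.37],0],
    [0,[0.008,-0.004,0.37],0]
  ]
}}

```text
time_s: 21.55
eef_pos: [0.651, -0.1043, 0.039]
eef_rot: [0.0, 1.0, -0.01, 0.0]
wrist_force: [-0.2, -0.2, -1.9]
opening: 0.619
grasp_force: 64.0
```

>>> {"api": "play_rows", "payload": {
  "plan": [
    [0,[0,0,0.004],0],
    [0,[0,0,0.008],0],
    [0,[0,0,0.011],0],
    [0,[0,0,0.011],0]
  ]
}}

```text
time_s: 21.95
eef_pos: [0.6509, -0.1044, 0.0347]
eef_rot: [0.0, 1.0, -0.01, 0.0]
wrist_force: [-0.8, 0.1, 1.7]
opening: 0.613
grasp_force: 64.3
```

Floor contact. I'll release the jar and rise.

>>> {"api": "play_rows", "payload": {
  "plan": [
    [75,[0,0,0],0],
    [75,[0,0,0],0],
    [75,[0,0,0],0],
    [75,[0,0,0],0],
    [75,[0,0,-0.1],0],
    [75,[0,0,-0.2],0],
    [40,[0,0,-0.32],0],
    [0,[0,0,-0.44],0],
    [0,[0,0,-0.5],0],
    [0,[0,0,-0.5],0]
  ]
}}

```text
time_s: 22.95
eef_pos: [0.6533, -0.1051, 0.2403]
eef_rot: [0.002, 1.0, -0.01, 0.005]
wrist_force: [0.1, -0.3, -0.1]
opening: 0.193
grasp_force: 0.0
```

```bash
python3 - <<'E'
from h import *
jars("scene");jars("wrist","w4")
mv(.475,-.061,.12,-91)
E
```

```text
scene 0.69 [234. 223.  18.  28.] zt 0.0893 [ 0.6523 -0.101   0.0883] circ [ 0.6503 -0.1015  0.0239] [0.044 0.043 0.006]
scene 0.63 [260. 193.  20.  35.] zt 0.0926 [ 0.478  -0.0594  0.0923] circ [ 0.4776 -0.0612  0.0241] [0.045 0.044 0.008]
wrist 0.87 [279. 187.  65.  74.] zt 0.0895 [ 0.6495 -0.1033  0.0883] circ [ 0.649  -0.1034  0.024 ] [0.047 0.047 0.006]
cur [ 0.6496 -0.1039  0.232 ] yaw -91.17 q [-0.34  0.36  1.38 -0.    1.4   1.25] -> shift [-0.4378 -0.0981  0.2814] turn -0.0009
```

View pics/w4.png

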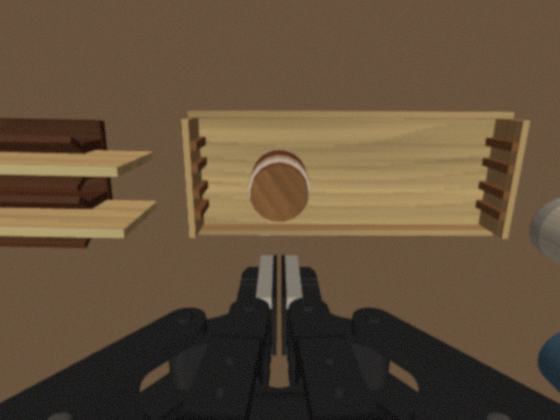

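The jar stands in the crate at pixels (279,187). Next I'll look at jar 2.

>>> {"api": "play_rows", "payload": {
  "plan": [
    [0,[-0.687,-0.1,-0.04],0],
    [0,[-0.687,-0.1,-0.04],0],
    [0,[-0.687,-0.1,-0.04],0],
    [0,[-0.687,-0.1,-0.04],0],
    [0,[-0.687,-0.1,-0.04],0],
    [0,[-0.687,-0.1,-0.04],0],
    [0,[-0.687,-0.1,-0.04],0],
    [0,[-0.687,-0.1,-0.04],0]
  ]
}}

```text
time_s: 23.95
eef_pos: [0.3763, -0.0586, 0.2493]
eef_rot: [-0.0, 1.0, -0.01, -0.0]
wrist_force: [0.3, -0.5, 0.6]
opening: -0.002
grasp_force: 0.0
```

```bash
python3 - <<'E'
from h import *
jars("wrist")
mv(.4755,-.061,.107,-91)
E
```

```text
wrist 0.82 [283.  66.  65.  69.] zt 0.0936 [ 0.4742 -0.0621  0.0924] circ [ 0.4745 -0.0624  0.0241] [0.046 0.047 0.005]
cur [ 0.3771 -0.0588  0.2495] yaw -91.17 q [-0.47 -0.31  2.03  0.    1.42  1.12] -> shift [0.2463 0.0006 0.3561] turn -0.001
```

>>> {"api": "play_rows", "payload": {
  "plan": [
    [0,[0.1,0.003,0.1],0],
    [0,[0.2,0.003,0.2],0],
    [0,[0.244,0.003,0.3],0],
    [0,[0.244,0.003,0.345],0],
    [0,[0.244,0.003,0.345],0]
  ]
}}

```text
time_s: 24.55
eef_pos: [0.472, -0.0606, 0.1071]
eef_rot: [-0.002, 1.0, -0.01, -0.005]
wrist_force: [-0.0, -0.5, 0.2]
opening: -0.001
grasp_force: 0.0
```

>>> {"api": "play_rows", "payload": {
  "plan": [
    [0,[0,0,0.025],0],
    [0,[0,0,0.035],0],
    [0,[0,0,0.043],0],
    [0,[0,0,0.051],0],
    [0,[0,0,0.058],0],
    [0,[0,0,0.064],0],
    [0,[0,0,0.07],0],
    [0,[0,0,0.076],0],
    [0,[0,0,0.08],0],
    [0,[0,0,0.08],0]
  ]
}}

```text
time_s: 25.55
eef_pos: [0.4752, -0.0623, 0.0819]
eef_rot: [0.0, 1.0, -0.01, 0.001]
wrist_force: [-3.2, 1.5, 12.2]
opening: 0.003
grasp_force: 6.0
```

>>> {"api": "play_rows", "payload": {
  "plan": [
    [0,[0,0,0.004],0],
    [0,[0,0,0.004],0],
    [0,[0,0,-0.05],0],
    [85,[0,0,-0.15],0],
    [85,[0,0,-0.15],0],
    [85,[0,0,-0.15],0],
    [85,[0,0,-0.15],0],
    [85,[0,0,-0.15],0],
    [85,[0,0,-0.15],0],
    [85,[0,0,-0.15],0]
  ]
}}

```text
time_s: 26.55
eef_pos: [0.4739, -0.0617, 0.1394]
eef_rot: [-0.0, 1.0, -0.01, -0.001]
wrist_force: [-0.6, 0.5, 0.6]
opening: 0.996
grasp_force: 0.0
```

```bash
python3 - <<'E'
from h import *
jars("scene")
mv(.4747,-.062,.026,-91)
E
```

```text
scene 0.91 [232. 224.  12.  29.] zt 0.0893 [ 0.6493 -0.1019  0.0883] circ [ 0.6485 -0.1039  0.0258] [0.049 0.046 0.007]
scene 0.56 [259. 195.  18.  30.] zt 0.0831 [ 0.4758 -0.0609  0.0822] circ [ 0.476  -0.0604  0.0263] [0.052 0.044 0.006]
cur [ 0.4741 -0.0618  0.1397] yaw -91.17 q [-0.38  0.07  1.93  0.    1.14  1.21] -> shift [0.0018 0.0006 0.2842] turn -0.0009
```

>>> {"api": "play_rows", "payload": {
  "plan": [
    [85,[0.001,0,0.1],0],
    [85,[0.001,0,0.2],0],
    [85,[0.001,0,0.26],0],
    [85,[0.001,0,0.284],0],
    [85,[0.001,0,0.284],0],
    [0,[0.001,0,0.284],0],
    [0,[0.001,0,0.284],0],
    [0,[0.001,0,0.284],0],
    [0,[0.001,0,0.284],0],
    [0,[0.001,0,0.284],0]
  ]
}}

```text
time_s: 27.65
eef_pos: [0.4762, -0.0625, 0.0284]
eef_rot: [0.001, 1.0, -0.01, 0.002]
wrist_force: [-1.2, -0.3, 5.4]
opening: 0.618
grasp_force: 62.2
```

>>> {"api": "play_rows", "payload": {
  "plan": [
    [0,[0,0,0],0],
    [0,[0,0,-0.05],0],
    [0,[0,0,-0.12],0],
    [0,[0,0,-0.22],0],
    [0,[0,0,-0.32],0],
    [0,[0,0,-0.4],0],
    [0,[0,0,-0.4],0]
  ]
}}

```text
time_s: 28.35
eef_pos: [0.478, -0.063, 0.1924]
eef_rot: [0.002, 1.0, -0.01, 0.005]
wrist_force: [0.7, 0.6, -3.4]
opening: 0.615
grasp_force: 63.7
```

```bash
python3 - <<'E'
from h import *
mv(.6485,-.235,.19,-91)
E
```

```text
cur [ 0.478  -0.063   0.1924] yaw -91.15 q [-0.38  0.    1.88  0.    1.25  1.21] -> shift [0.4348 0.4212 0.0123] turn -0.0008
```

>>> {"api": "play_rows", "payload": {
  "plan": [
    [0,[0.05,0.05,0],0],
    [0,[0.13,0.13,0],0],
    [0,[0.21,0.21,0],0],
    [0,[0.29,0.29,0],0],
    [0,[0.36,0.36,0],0],
    [0,[0.41,0.4,0],0],
    [0,[0.435,0.421,0],0],
    [0,[0.435,0.421,0],0],
    [0,[0.435,0.421,0],0]
  ]
}}

```text
time_s: 29.25
eef_pos: [0.6442, -0.2332, 0.1849]
eef_rot: [-0.001, 1.0, -0.01, -0.001]
wrist_force: [0.8, 1.1, -2.6]
opening: 0.615
grasp_force: 63.9
```

```bash
python3 - <<'E'
from h import *
mv(.6485,-.235,.036,-91)
E
```

```text
cur [ 0.6442 -0.2332  0.1849] yaw -91.17 q [-0.52  0.46  1.34  0.    1.34  1.07] -> shift [0.0116 0.0049 0.3722] turn -0.001
```

>>> {"api": "play_rows", "payload": {
  "plan": [
    [0,[0.007,0.003,0.1],0],
    [0,[0.007,0.003,0.18],0],
    [0,[0.007,0.003,0.25],0],
    [0,[0.007,0.003,0.3],0],
    [0,[0.007,0.003,0.33],0],
    [0,[0.007,0.003,0.35],0],
    [0,[0.007,0.003,0.362],0],
    [0,[0.007,0.003,0.37],0],
    [0,[0.007,0.003,0.37],0]
  ]
}}

```text
time_s: 30.15
eef_pos: [0.6483, -0.2352, 0.0391]
eef_rot: [0.0, 1.0, -0.01, 0.0]
wrist_force: [-0.1, 0.3, -2.5]
opening: 0.616
grasp_force: 63.9
```

>>> {"api": "play_rows", "payload": {
  "plan": [
    [0,[0,0,0.004],0],
    [0,[0,0,0.008],0],
    [0,[0,0,0.011],0],
    [0,[0,0,0.011],0]
  ]
}}

```text
time_s: 30.55
eef_pos: [0.6482, -0.2352, 0.0346]
eef_rot: [0.0, 1.0, -0.01, 0.0]
wrist_force: [-1.1, 0.5, -0.5]
opening: 0.614
grasp_force: 64.3
```

>>> {"api": "play_rows", "payload": {
  "plan": [
    [75,[0,0,0.002],0],
    [75,[0,0,0.002],0],
    [75,[0,0,0.002],0],
    [75,[0,0,0.002],0],
    [75,[0,0,-0.1],0],
    [75,[0,0,-0.2],0],
    [75,[0,0,-0.32],0],
    [75,[-0.2,0,-0.44],0],
    [75,[-0.4,0,-0.5],0],
    [75,[-0.4,0,-0.5],0]
  ]
}}

```text
time_s: 31.55
eef_pos: [0.5109, -0.2322, 0.2257]
eef_rot: [0.0, 1.0, -0.01, 0.0]
wrist_force: [-0.1, -2.2, 0.1]
opening: 0.876
grasp_force: 0.0
```

```bash
python3 - <<'E'
from h import *
jars("scene","s5");jars("top","t5");jars("wrist")
mv(.3,-.3,.3)
E
python3 -c "
import cv2
a=cv2.imread('pics/t5.png');b=cv2.imread('pics/s5.png')
cv2.imwrite('pics/both5.png',cv2.resize(cv2.vconcat([a[100:280,60:500],b[150:330,60:500]]),None,fx=1.6,fy=1.6))"
```

```text
scene 0.83 [190. 214.  18.  33.] zt 0.0892 [ 0.6487 -0.231   0.0884] circ [ 0.6475 -0.2328  0.0244] [0.048 0.043 0.006]
scene 0.73 [233. 222.  18.  28.] zt 0.0892 [ 0.6528 -0.1025  0.0885] circ [ 0.6508 -0.1038  0.0242] [0.048 0.046 0.007]
top 0.91 [372. 169.  23.  24.] zt 0.0908 [ 0.6455 -0.2337  0.0901] circ [ 0.6449 -0.2332  0.0235] [0.043 0.045 0.008]
top 0.72 [475. 261.  23.  27.] zt 0.0863 [ 0.4127 -0.461   0.0855] circ [ 0.4141 -0.4539  0.0388] [0.067 0.056 0.007]
top 0.68 [320. 167.  19.  30.] zt 0.0908 [ 0.6477 -0.1032  0.0896] circ [ 0.6473 -0.103   0.0237] [0.046 0.045 0.007]
wrist 0.85 [278.  32.  75.  59.] zt 0.0896 [ 0.6364 -0.234   0.0884] circ [ 0.6463 -0.2341  0.0238] [0.027 0.047 0.006]
wrist 0.73 [108.  32. 112.  60.] zt 0.0895 [ 0.6389 -0.1042  0.0882] circ [ 0.6484 -0.1037  0.024 ] [0.027 0.047 0.006]
cur [ 0.5128 -0.2325  0.2246] yaw -91.17 q [-0.64  0.16  1.65  0.    1.34  0.95] -> shift [-0.5284  0.1797 -0.1889] turn 0
```

View pics/both5.png

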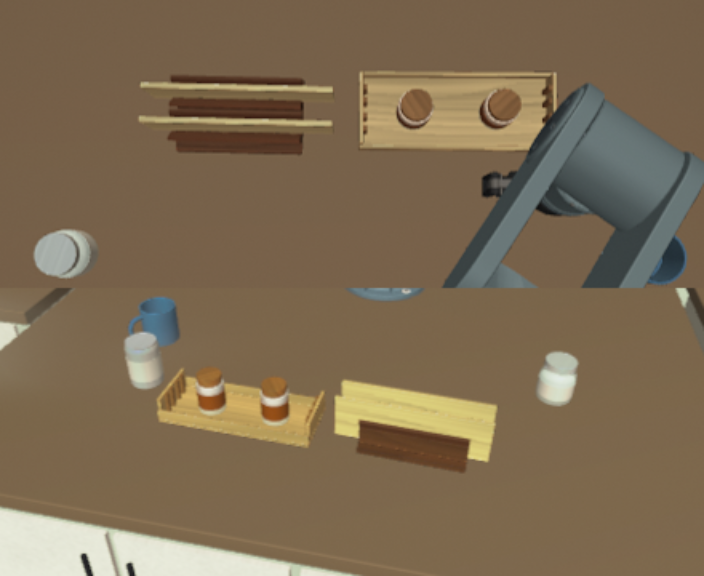

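Both jars stand in the crate at crop pixels (415,107) and (502,107) with their lids home. Both boards are in the stand, and the can, preserve jar and mug haven't moved. Handing in.

```bash
python3 -c "
from h import *
print(hand_in())"
```

```text
the job is handed in; nothing more can be done
None
```

The job is handed in (no verdict came back): the last camera check showed both boards in the stand's slots, the two jars present upright on the crate floor with lids pressed home, and the can, preserve jar and mug in place.

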